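Press a glazed tile home on its trivet

ROBOT

A 7-joint arm with a two-finger parallel gripper is mounted at the origin on the work surface. World frame = base frame: x ahead of the robot, y to its left, z up, the work surface at z = 0. Lengths are in m, angles in rad, forces in N, time in s.
With the tool pointing down it reaches from about 0.425 to 0.925 m from the base axis. Payload 6.8 kg.
Tool frame: the origin (TCP) lies at the very end of the fingers, on their centre line; the grasp point (between the pads) lies 19 mm behind it; z points along the fingers, x is the direction in which the jaws open and shut, and the axes are right-handed (so a half turn about z gives the same grasp; the last joint's range is limited). The gripper opens to 85 mm and grips with 20 to 120 N. Pads are 22 mm wide; open, the fingers measure 114 mm over their backs; the gripper's body (76 mm by 85 mm) begins 54 mm behind the grasp point. The pads swing forward as they close: fully open they stand 13 mm farther back than shut.
Start: joints at [-1.37, 0.477, 0.022, 1.555, -0.011, 1.109, -0.083], TCP at [0.205, 0.643, 0.231] pointing down, gripper open.
Joint ranges: [-2.96, 2.96], [-0.34, 2.1], [-1.41, 1.46], [0.24, 2.44], [-1.37, 4.51], [0.17, 1.92], [-2.96, 2.96]. Speed limits (rad/s): [2.39, 2.39, 3.14, 3.14, 3.14, 3.14, 3.14].

INTERFACE

Orientations are given as a rotation vector (axis times angle).
In Python, from bench import get_obs, imaging, hand_in gives the robot as it stands.
- The arm moves only by the tool send_rows, never from a script. Its argument "motion" is a list of rows, each an object with "dp": the shift along the world's x, y, z in m, a list of three; "rot": the turn, a rotation vector about the world's x, y, z in rad, a list of three; "grip": the finger opening in m, from 0 to 0.0854. In form: [{"dp": [dx, dy, dz], "rot": [ax, ay, az], "grip": grip}, ...]. A call has 1 to 20 rows; each row shifts and turns the pose as measured when the row begins; what a row does not reach is not made up. A row lasts 1/8 s, in which the tool goes at most 62.5 mm and 10.7 degrees, less where a joint would pass 70% of its speed; a pose out of reach is approached as far as the arm can. A call is refused whole if a number of a shift passes 0.0625 or a number of a turn 0.188, either way. A call with a gripper value outside its range is refused whole. The fingers move at their own pace and stop on an object; "grip_force" is the grip in N (left out, the last holds). Time passes only in rows, so rows that do not move let the fingers close. It gives the time, the measured TCP pose, the force and the opening at its end, in the units of the state.
- get_obs(): the state, without advancing time (a new reading comes with each control period).
- imaging.grab_frame(name): name is "scene" or "top" or "wrist"; returns a dict with "img" (420x560x3 uint8, red, green, blue), "fx", "fy", "cx", "cy" (pixels), "D" ([k1, k2, p1, p2, k3] as OpenCV has them; the pictures are not rectified), "R" (3x3) and "t" (3): a world point X has camera coordinates R X + t. Camera axes: x right, y down, z forward; pixel columns grow to the right and rows downward; lengths in m; the calibration is good to about 2 mm. A picture is of the moment at which its call begins. There is no depth.
- hand_in(): hands the job in, once; it reports no verdict.
The state is a dict: "clock": time; "joints": joint angles; "qvel": joint speeds; "tau": joint torques, N m; "tcp_pos": TCP position; "orientation": TCP orientation; "contact_force": force on the tool from outside, world axes, zero at the start; "moment": the same for the moment, N m; "grip_width": finger opening in m.
Only numpy, scipy, OpenCV 4.12 (cv2) and the standard library are available. Lean on these libraries where they do the work, as an engineer would, in place of code of your own. Each camera call takes 0.05 s, during which the arm holds its last target. There are 200 camera calls.

TASK

Take the dark blue tile off its cork block, lay it between the four green corner pieces of the wooden trivet, and push it down, one corner after another, until it lies level and fully home on the board at all four corners; then bed it with one steady push of about 20 N for a second. The tile is brittle and cracks above about 40 N, so feel your way; leave the other tiles, the mug, bowl, jars and brush where they are.

Things in the scene. Friction and masses are not known exactly. Their poses are not given: they have to be found in the camera images.
- blue_tile: the dark blue glazed ceramic tile with three white dots, 60 (x) by 90 (y) by 12 (z) mm, about 130 g; it starts lying glazed side up on one of three cork blocks 36 x 50 x 25 mm high (which block varies). Origin: centre of its underside; z up, y along its long side. Either way round will do.
- trivet: grey base fixed to the table and on it a wooden board, 104 (x) by 134 (y) by 18 mm, top 26 to 40 mm above the table (varies), on stiff feet that settle by 1 to 4 mm when pushed, and stay. On it four green L-shaped corner pieces 9.5 mm high enclose a 64 (x) by 94 (y) mm place; between them the long sides are open for 58 mm: finger room. Origin: centre of base's underside.
- pocket (a point): centre of the tile's place on the board's top face (moves with it; y along its long side). Four black 12 mm pegs stand 3 to 5 mm out of it at (+-22, +-36) mm: stiff push-fits, 7 to 10 N each to push level with the board; they stay where left. A tile rests on them, high and uneven, until all are pushed in; once home its underside is on the board, its top 2.5 mm above the corner pieces.
- white_tile: cream unglazed tile of the same size, on another cork block; leave it alone
- red_tile: dark red tile of the same size, on the third cork block; leave it alone
- mug: grey clay mug, 80 mm wide, 85 mm tall; origin under its centre; leave it alone
- bowl: teal bowl, 116 mm wide, 50 mm tall; leave it alone
- glaze_a: orange jar, 52 mm wide, 65 mm tall; leave it alone
- glaze_b: green jar, 52 mm wide, 65 mm tall; leave it alone
- brush: brush lying on the table; leave it alone
- tile_corner0 (a point): point on the blue tile's underside near its corner, near right (-28, -43 mm) from the tile's origin in the tile's own axes
- tile_corner1 (a point): point on the blue tile's underside near its corner, near left (-28, +43 mm) from the tile's origin in the tile's own axes
- tile_corner2 (a point): point on the blue tile's underside near its corner, far right (+28, -43 mm) from the tile's origin in the tile's own axes
- tile_corner3 (a point): point on the blue tile's underside near its corner, far left (+28, +43 mm) from the tile's origin in the tile's own axes
Mind the look-alikes: they are no part of the job. Of the things shaped like the blue_tile, the blue one is meant.

How it is judged:
On the way:
1. with all four corners home, the fingers push the tile steadily onto the trivet with 15 to 26 N for 0.8 s (z of tile_corner0 in the frame of pocket between -0.002 and 0.0015 m and z of tile_corner1 in the frame of pocket between -0.002 and 0.0015 m and z of tile_corner2 in the frame of pocket between -0.002 and 0.0015 m and z of tile_corner3 in the frame of pocket between -0.002 and 0.0015 m and contact force between the fingers and blue_tile between 15 and 26 N and contact force between trivet and blue_tile above 15 N), for 0.8 s.
At the end, for the whole second after the job is handed in: The blue tile lies glazed side up between the corner pieces, its centre within 5 mm of the pocket's and its long side along the pocket's (within 0.1 rad), all four of its corners less than 1.5 mm above the board, let go and at rest (z of tile_corner0 in the frame of pocket between -0.002 and 0.0015 m and z of tile_corner1 in the frame of pocket between -0.002 and 0.0015 m and z of tile_corner2 in the frame of pocket between -0.002 and 0.0015 m and z of tile_corner3 in the frame of pocket between -0.002 and 0.0015 m and horizontal distance between blue_tile and pocket below 0.005 m and angle between the y axis of blue_tile and the y axis of pocket, either way round below 0.1 rad and linear speed of blue_tile below 0.01 m/s); the robot touches nothing.
It fails at once if the blue tile is pressed onto the trivet by the fingers with more than 40 N (it cracks) (contact force between each of the fingers, trivet and blue_tile above 40 N).
It fails at once if another tile is moved by more than 20 mm (distance of any of white_tile, red_tile from where it was at the start of the episode above 0.02 m).
It fails at once if the mug, the bowl, a jar or the brush is moved by more than 20 mm (distance of any of mug, bowl, glaze_a, glaze_b, brush from where it was at the start of the episode above 0.02 m).
It also fails if it takes over 72 s, if anything falls off the work surface, if the arm or the gripper's body presses on something with over 40 N, if the wrist force passes 120 N, or if a joint passes its speed limit or range.

## Working session

There is one attempt and no reset: what is moved stays moved. The work goes in short steps, Python scripts to look and compute and a tool call to move; the robot and the scene stay as the last step left them, time stands still between calls to the robot, and variables do not carry over. Pictures are saved under pics/ and viewed, about 8 in all and at most 12, crops included, and the job is handed in when it is done.

Besides the shell and the picture viewer there is one more tool, called by a JSON object that holds its "method" and its "body", one argument or row to a line. send_rows: Moves the arm, as the interface text tells. Its arguments: {"type":"object","properties":{"motion":{"type":"array","items":{"type":"object","properties":{"dp":{"type":"array","items":{"type":"number"}},"rot":{"type":"array","items":{"type":"number"}},"grip":{"type":"number"}}}},"grip_force":{"type":"number"}},"required":["motion"]}

```bash
mkdir -p pics; cat > h.py <<'E'
import numpy as np,cv2
from bench import get_obs,imaging
def grab(n,save=None):
    f=imaging.grab_frame(n)
    if save: cv2.imwrite('pics/'+save,f['img'][:,:,::-1])
    np.savez('pics/%s.npz'%n,**{k:np.array(v) for k,v in f.items()}); return f
def load(n): return dict(np.load('pics/%s.npz'%n))
def K(f): return np.array([[f['fx'],0,f['cx']],[0,f['fy'],f['cy']],[0,0,1]],float)
def ray(f,uv,z):
    p=cv2.undistortPoints(np.array(uv,float).reshape(-1,1,2),K(f),np.array(f['D'],float)).reshape(-1,2)
    d=np.c_[p,np.ones(len(p))]@np.array(f['R']); c=-np.array(f['R']).T@np.array(f['t'])
    return c+d*((z-c[2])/d[:,2])[:,None]
def proj(f,X):
    return cv2.projectPoints(np.array(X,float).reshape(-1,1,3),cv2.Rodrigues(np.array(f['R'],float))[0],np.array(f['t'],float),K(f),np.array(f['D'],float))[0].reshape(-1,2)
E
python3 - <<'E'
from h import *
a=grab('scene','s0.png');b=grab('top','t0.png')
for f in(a,b): print(f['fx'],-np.array(f['R']).T@f['t'])
o=get_obs();print(o)
E
```

```text
393.0705209695087 [1.16741659 0.46320717 0.52839517]
539.2836804478212 [0.27125351 0.0303027  1.39170301]
{'clock': 0.1, 'joints': array([-1.37007977,  0.47773445,  0.02235808,  1.55636807, -0.01153035,
        1.10929644, -0.0830924 ]), 'qvel': array([-2.28338309e-04, -9.32793803e-04,  1.67619219e-04, -4.73680658e-05,
        3.91843674e-05, -2.61412123e-03, -4.23452880e-04]), 'tau': array([ 3.00450978e-03, -5.97762108e+01,  1.61272768e+00, -2.81954849e+01,
        1.27598559e-02,  4.89197555e-03, -6.93186053e-06]), 'tcp_pos': array([0.20500062, 0.64254662, 0.23040528]), 'orientation': array([ 2.53579420e+00,  1.85273269e+00, -2.02864245e-03]), 'contact_force': array([ 0.56485485, -0.17048139,  0.21788214]), 'moment': array([ 0.01271894,  0.07419579, -0.04610019]), 'grip_width': 0.08588231192832654}
```

View pics/t0.png

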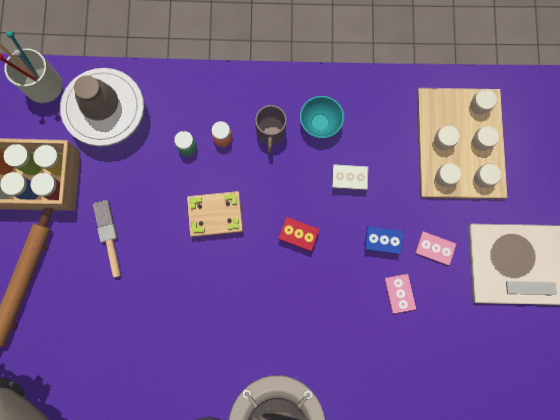

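View pics/s0.png

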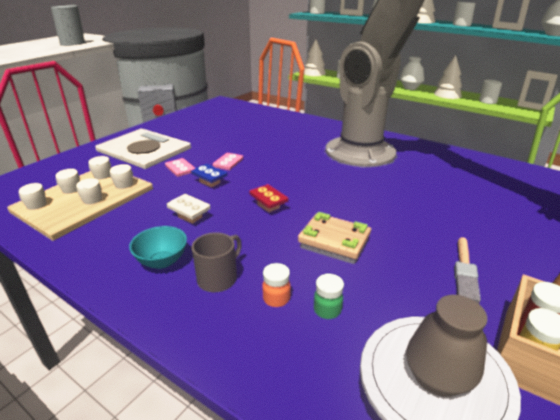

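The top view shows the candidates: blue tile with three white dots (384,240), red tile (299,235), cream tile (350,177), and two flat pink ones (436,248) and (401,293). Only the one at (384,240) is dark blue. The trivet is at (215,214). Next is one close crop of both.

```bash
python3 - <<'E'
from h import *
f=load('top');im=f['img'][:,:,::-1]
a=cv2.resize(im[215:265,350:420],None,fx=8,fy=8,interpolation=cv2.INTER_CUBIC)
b=cv2.resize(im[184:244,180:250],None,fx=8,fy=8,interpolation=cv2.INTER_CUBIC)
c=np.zeros((480,1120,3),np.uint8);c[:400,:560]=a;c[:,560:]=b
cv2.imwrite('pics/c0.png',cv2.resize(c,(784,336)))
for n,uv,z in[('blue',(384,240),.037),('triv',(215,214),.035),('red',(299,235),.037),('mug',(271,122),.08),('white',(350,177),.037)]:print(n,ray(f,[uv],z)[0].round(3))
E
```

```text
blue [ 0.449 -0.265  0.037]
triv [0.509 0.164 0.035]
red [ 0.458 -0.05   0.037]
mug [0.742 0.026 0.08 ]
white [ 0.612 -0.181  0.037]
```

View pics/c0.png

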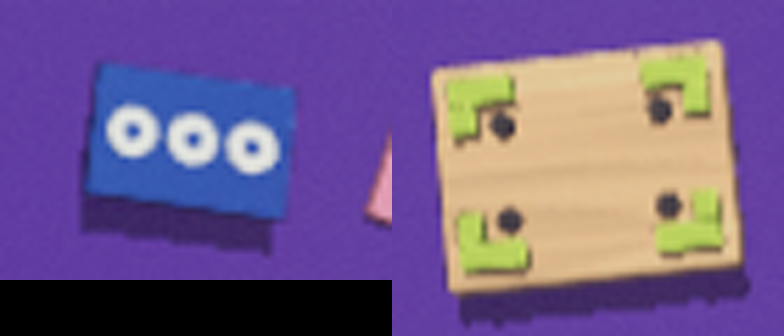

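```bash
cat >> h.py <<'E'
def quad(P):
    P=np.array(P)[:,:2];c=P.mean(0);l=(P[1]-P[0]+P[2]-P[3])/2;w=(P[3]-P[0]+P[2]-P[1])/2
    ya=np.degrees(np.arctan2(-l[1],-l[0]));xa=np.degrees(np.arctan2(-w[1],-w[0]))
    return c.round(4),'len %.4f wid %.4f yaw_x(from long) %.1f (from short) %.1f'%(np.hypot(*l),np.hypot(*w),ya-90,xa)
E
python3 - <<'E'
from h import *
f=load('top')
t=(np.array([(100,63),(296,90),(283,219),(87,193)])+.5)/5.6-.5+[350,215]
b=(np.array([(433,70),(722,41),(741,263),(451,293)])-[392,0]+.5)/5.6-.5+[180,184]
print(quad(ray(f,t,.037)));
for z in(.026,.033,.040):print(quad(ray(f,b,z)))
E
```

```text
(array([ 0.45  , -0.2645]), 'len 0.0887 wid 0.0594 yaw_x(from long) -6.7 (from short) -7.1')
(array([0.5124, 0.1669]), 'len 0.1326 wid 0.1040 yaw_x(from long) 7.0 (from short) 6.7')
(array([0.5111, 0.1662]), 'len 0.1319 wid 0.1035 yaw_x(from long) 7.0 (from short) 6.7')
(array([0.5099, 0.1655]), 'len 0.1312 wid 0.1029 yaw_x(from long) 7.0 (from short) 6.7')
```

{"method": "send_rows", "body": {
  "motion": [
    {"dp": [0.031, -0.048, 0.002], "rot": [0, 0, -0.114], "grip": 0.085},
    {"dp": [0.031, -0.048, 0.002], "rot": [0, 0, -0.114], "grip": 0.085},
    {"dp": [0.031, -0.048, 0.002], "rot": [0, 0, -0.114], "grip": 0.085},
    {"dp": [0.031, -0.048, 0.002], "rot": [0, 0, -0.114], "grip": 0.085},
    {"dp": [0.031, -0.048, 0.002], "rot": [0, 0, -0.114], "grip": 0.085},
    {"dp": [0.031, -0.048, 0.002], "rot": [0, 0, -0.114], "grip": 0.085},
    {"dp": [0.031, -0.048, 0.002], "rot": [0, 0, -0.114], "grip": 0.085},
    {"dp": [0.031, -0.048, 0.002], "rot": [0, 0, -0.114], "grip": 0.085},
    {"dp": [0.031, -0.048, 0.002], "rot": [0, 0, -0.114], "grip": 0.085},
    {"dp": [0.031, -0.048, 0.002], "rot": [0, 0, -0.114], "grip": 0.085}
  ],
  "grip_force": 40
}}

```text
clock: 1.35
tcp_pos: [0.5162, 0.1491, 0.2475]
orientation: [-3.136, -0.149, 0.009]
contact_force: [0.9, 0.9, -0.6]
grip_width: 0.0852
```

```bash
python3 - <<'E'
from h import *
f=grab('wrist','w0.png');print(f['fx'],-np.array(f['R']).T@f['t'],get_obs()['tcp_pos'],get_obs()['orientation'])
print(proj(f,[[.511,.166,.033]]))
E
```

```text
320.3453429685693 [0.50844123 0.23244597 0.39032696] [0.52015681 0.14034363 0.24830839] [ 3.13714265e+00  1.26310958e-01 -2.93452497e-03]
[[276.66264696 167.79239759]]
```

View pics/w0.png

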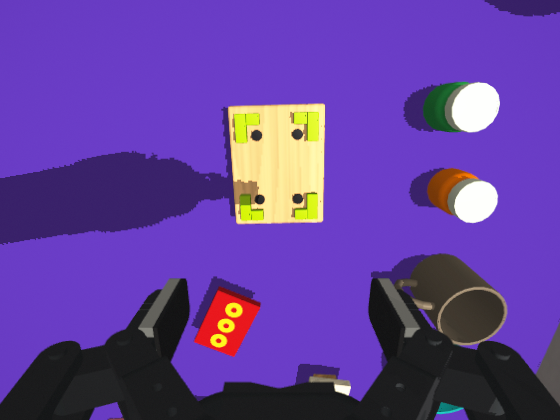

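{"method": "send_rows", "body": {
  "motion": [
    {"dp": [-0.009, -0.05, -0.012], "rot": [0, 0, -0.025], "grip": 0.085},
    {"dp": [-0.009, -0.05, -0.012], "rot": [0, 0, -0.025], "grip": 0.085},
    {"dp": [-0.009, -0.05, -0.012], "rot": [0, 0, -0.025], "grip": 0.085},
    {"dp": [-0.009, -0.05, -0.012], "rot": [0, 0, -0.025], "grip": 0.085},
    {"dp": [-0.009, -0.05, -0.012], "rot": [0, 0, -0.025], "grip": 0.085},
    {"dp": [-0.009, -0.05, -0.012], "rot": [0, 0, -0.025], "grip": 0.085},
    {"dp": [-0.009, -0.05, -0.012], "rot": [0, 0, -0.025], "grip": 0.085},
    {"dp": [-0.007, -0.04, -0.012], "rot": [0, 0, -0.025], "grip": 0.085},
    {"dp": [0, 0, 0], "rot": [0, 0, 0], "grip": 0.085}
  ]
}}

```text
clock: 2.52
tcp_pos: [0.4458, -0.2609, 0.1486]
orientation: [3.133, -0.197, -0.002]
contact_force: [0.6, 1.1, -0.0]
grip_width: 0.0848
```

```bash
python3 - <<'E'
from h import *
from scipy.spatial.transform import Rotation as R
f=grab('wrist','w1.png');o=get_obs();M=R.from_rotvec(o['orientation']).as_matrix()
print(o['tcp_pos'],np.degrees(np.arctan2(M[1,0],M[0,0])),M[:,2].round(4));print(proj(f,[[.45,-.2645,.037]]))
E
```

```text
[ 0.44665318 -0.25909526  0.14882344] -7.028614352800171 [-0.0012 -0.0013 -1.    ]
[[284.587544   213.91902488]]
```

View pics/w1.png

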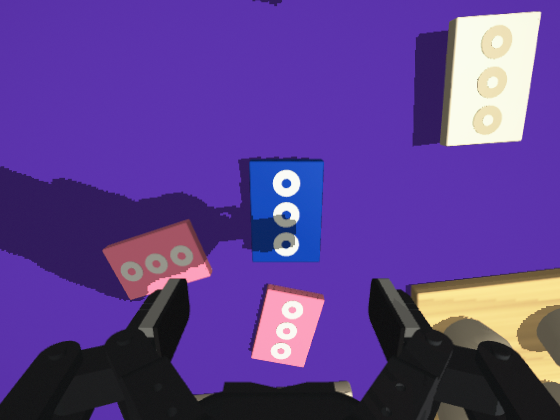

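The blue tile is upright in view: corners (250,161), (323,160), (321,262), (251,262), middle dot (286,214). That agrees with the prediction to within 2 mm. I'll compute the final offset.

```bash
python3 - <<'E'
from h import *
f=load('wrist');print(ray(f,[(286.3,214)],.037), quad(ray(f,[(250,160.5),(250.5,262),(321,262),(323.5,160)],.037)))
E
```

```text
[[ 0.45141659 -0.26474987  0.037     ]] (array([ 0.4514, -0.2647]), 'len 0.0900 wid 0.0604 yaw_x(from long) -7.2 (from short) 173.0')
```

{"method": "send_rows", "body": {
  "motion": [
    {"dp": [0.002, -0.003, -0.018], "rot": [0, 0, 0], "grip": 0.085},
    {"dp": [0.002, -0.002, -0.02], "rot": [0, 0, 0], "grip": 0.085},
    {"dp": [0.001, 0, -0.02], "rot": [0, 0, 0], "grip": 0.085},
    {"dp": [0, 0, -0.02], "rot": [0, 0, 0], "grip": 0.085},
    {"dp": [0, 0, -0.018], "rot": [0, 0, 0], "grip": 0.085},
    {"dp": [0, 0, -0.012], "rot": [0, 0, 0], "grip": 0.085},
    {"dp": [0, 0, -0.006], "rot": [0, 0, 0], "grip": 0.085},
    {"dp": [0, 0, 0], "rot": [0, 0, 0], "grip": 0.085}
  ]
}}

```text
clock: 3.58
tcp_pos: [0.4556, -0.2532, 0.026]
orientation: [-3.133, 0.163, 0.004]
contact_force: [0.3, -0.2, 0.3]
grip_width: 0.0854
```

{"method": "send_rows", "body": {
  "motion": [
    {"dp": [-0.004, -0.011, -0.004], "rot": [0, 0, -0.02], "grip": 0.085},
    {"dp": [0, 0, 0], "rot": [0, 0, 0], "grip": 0.085}
  ]
}}

```text
clock: 3.82
tcp_pos: [0.452, -0.2656, 0.0227]
orientation: [-3.132, 0.197, 0.001]
contact_force: [0.7, 0.7, 0.1]
grip_width: 0.0852
```

{"method": "send_rows", "body": {
  "motion": [
    {"dp": [0, 0, -0.002], "rot": [0, 0, 0], "grip": 0.085},
    {"dp": [0, 0, 0], "rot": [0, 0, 0], "grip": 0.055},
    {"dp": [0, 0, 0], "rot": [0, 0, 0], "grip": 0.05},
    {"dp": [0, 0, 0], "rot": [0, 0, 0], "grip": 0.05},
    {"dp": [0, 0, 0], "rot": [0, 0, 0], "grip": 0.05}
  ],
  "grip_force": 50
}}

```text
clock: 4.45
tcp_pos: [0.4522, -0.2658, 0.0215]
orientation: [-3.132, 0.198, -0.001]
contact_force: [-0.7, 0.6, -1.4]
grip_width: 0.0586
```

{"method": "send_rows", "body": {
  "motion": [
    {"dp": [0, 0, 0.02], "rot": [0, 0, 0], "grip": 0.05},
    {"dp": [0, 0, 0.03], "rot": [0, 0, 0], "grip": 0.05},
    {"dp": [0, 0, 0.03], "rot": [0, 0, 0], "grip": 0.05},
    {"dp": [0.008, 0.02, 0.005], "rot": [0, 0, 0.03], "grip": 0.05},
    {"dp": [0.008, 0.045, 0], "rot": [0, 0, 0.035], "grip": 0.05},
    {"dp": [0.008, 0.05, 0], "rot": [0, 0, 0.035], "grip": 0.05},
    {"dp": [0.008, 0.05, 0], "rot": [0, 0, 0.035], "grip": 0.05},
    {"dp": [0.008, 0.05, 0], "rot": [0, 0, 0.035], "grip": 0.05},
    {"dp": [0.008, 0.05, 0], "rot": [0, 0, 0.035], "grip": 0.05},
    {"dp": [0.008, 0.04, 0], "rot": [0, 0, 0.035], "grip": 0.05},
    {"dp": [0.004, 0.02, 0], "rot": [0, 0, 0.01], "grip": 0.05},
    {"dp": [0, 0, 0], "rot": [0, 0, 0], "grip": 0.05}
  ]
}}

```text
clock: 5.95
tcp_pos: [0.5108, 0.0699, 0.1079]
orientation: [-3.132, -0.205, 0.001]
contact_force: [-0.1, -0.2, -1.0]
grip_width: 0.0581
```

```bash
python3 - <<'E'
from h import *
from scipy.spatial.transform import Rotation as R
f=grab('wrist','w2.png');o=get_obs();M=R.from_rotvec(o['orientation']).as_matrix()
print(o['tcp_pos'],np.degrees(np.arctan2(M[1,0],M[0,0])),M[:,2].round(4),o['contact_force'],o['grip_width']);print(proj(f,[[.511,.166,.033]]),-np.array(f['R']).T@f['t'])
cv2.imwrite('pics/w2b.png',cv2.resize(f['img'][:,:,::-1][:,100:460],None,fx=1.4,fy=1.4,interpolation=cv2.INTER_CUBIC))
E
```

```text
[0.51056245 0.06860723 0.10794828] 7.379782750684125 [-0.0011  0.0022 -1.    ] [-0.67188337 -0.69876345 -1.75993635] 0.058590323453027206
[[299.24937961  86.46071157]] [0.4994755  0.15282678 0.25080659]
```

View pics/w2b.png

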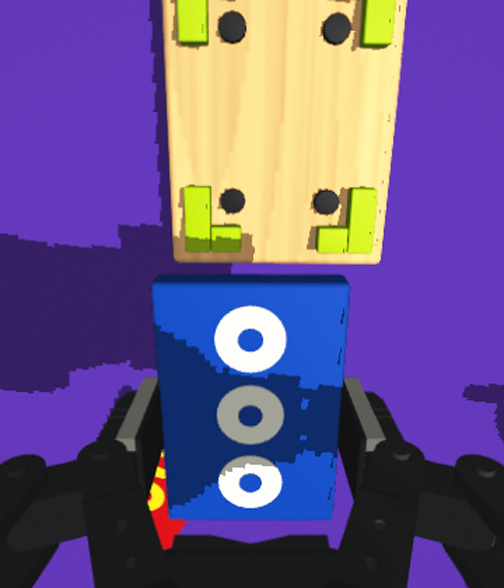

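```bash
cat > fit.py <<'E'
from h import *
from scipy.optimize import least_squares
from scipy.spatial.transform import Rotation as R
def fit(f,uv,model,x0,free_z=True):
    model=np.array(model,float);uv=np.array(uv,float)
    def P(p):
        c,s=np.cos(p[3]),np.sin(p[3]);return np.c_[p[0]+c*model[:,0]-s*model[:,1],p[1]+s*model[:,0]+c*model[:,1],p[2]+model[:,2]]
    def r(p):
        q=np.array(p);
        if not free_z:q[2]=x0[2]
        return (proj(f,P(q))-uv).ravel()
    s=least_squares(r,x0,x_scale=[.01,.01,.01,.1]);return s.x,np.sqrt(np.mean(s.fun**2)),s.fun.reshape(-1,2).round(1).tolist()
E
python3 - <<'E'
from fit import *
f=load('wrist');im=f['img'];o=get_obs()
c=lambda l:(np.array(l,float)+.5)/1.4-.5+[100,0]
pg=[]
for u,v in c([(232,201),(326,202),(232,27),(336,28)]):
    a=im[max(0,int(v)-11):int(v)+12,int(u)-12:int(u)+13].max(2)
    m=(a<75).astype(np.uint8);n,L,S,C=cv2.connectedComponentsWithStats(m);k=1+np.argmax(S[1:,4]);pg.append(C[k]+[int(u)-12,max(0,int(v)-11)]);print(S[k],pg[-1])
mod=[(-22,-36,3.5),(22,-36,3.5),(-22,36,3.5),(22,36,3.5)]
for z in(True,False):
    print('trivet',fit(f,pg,np.array(mod)/1e3,[.511,.166,.033,.12],z))
g=c([(174,262.5),(381,263)])
print('with edge',fit(f,np.r_[pg,g],np.array(mod+[(-52,-67,0),(52,-67,0)])/1e3,[.511,.166,.033,.12]))
t=c([(155,286),(348,286),(331.5,519),(171,517)])
tm=np.array([(-30,45,12),(30,45,12),(30,-45,12),(-30,-45,12)])/1e3
T,e,_=fit(f,t,tm,[.51,.07,.11,.12]);print('tile',T,e,_)
dots=c([(250.5,340),(250.5,415.5),(250.5,484)]);print(ray(f,dots,T[2]+.012))
M=R.from_rotvec(o['orientation']).as_matrix();yaw=np.arctan2(M[1,0],M[0,0])
d=T[:3]-o['tcp_pos'];print('tile-tcp world',d,'dyaw deg',np.degrees(T[3]-yaw),'tool frame',M.T@d)
E
```

```text
[  5   3  17  17 226] [265.74336283 143.03982301]
[  4   2  18  18 247] [332.37651822 143.82591093]
[  3   0  20  23 345] [265.49275362  19.11014493]
[  3   2  20  21 327] [339.82262997  20.19266055]
trivet (array([0.51166755, 0.16689501, 0.03235633, 0.12071746]), np.float64(0.05035404038310358), [[-0.0, -0.0], [-0.0, -0.1], [-0.0, 0.1], [0.1, -0.0]])
trivet (array([0.51163462, 0.1668285 , 0.03299633, 0.12074143]), np.float64(0.15793922824760057), [[-0.1, 0.2], [0.1, 0.1], [-0.2, -0.1], [0.2, -0.2]])
with edge (array([0.51176013, 0.16696891, 0.03197244, 0.12513354]), np.float64(0.2547353730367132), [[0.4, -0.0], [0.3, -0.4], [-0.1, 0.3], [-0.1, -0.2], [-0.3, -0.1], [-0.1, 0.4]])
tile [0.51102259 0.06835442 0.10731393 0.12954775] 0.6668561590386829 [[-0.8, 0.3], [1.0, 0.5], [-0.1, -1.2], [-0.2, 0.2]]
[[0.50718468 0.09524605 0.11931393]
 [0.51084417 0.06751668 0.11931393]
 [0.5146075  0.03900113 0.11931393]]
tile-tcp world [ 0.00046014 -0.00025281 -0.00063435] dyaw deg 0.04275665739677122 tool frame [0.0004244  0.00031131 0.00063325]
```

{"method": "send_rows", "body": {
  "motion": [
    {"dp": [0, 0.03, -0.01], "rot": [0, 0, -0.008], "grip": 0.05},
    {"dp": [0, 0.03, -0.015], "rot": [0, 0, 0], "grip": 0.05},
    {"dp": [0, 0.025, -0.015], "rot": [0, 0, 0], "grip": 0.05},
    {"dp": [0, 0.01, -0.01], "rot": [0, 0, 0], "grip": 0.05},
    {"dp": [0, 0, 0], "rot": [0, 0, 0], "grip": 0.05},
    {"dp": [0, 0, 0], "rot": [0, 0, 0], "grip": 0.05}
  ]
}}

```text
clock: 6.75
tcp_pos: [0.5113, 0.1543, 0.0566]
orientation: [3.135, 0.162, -0.001]
contact_force: [0.6, -0.5, -1.4]
grip_width: 0.059
```

{"method": "send_rows", "body": {
  "motion": [
    {"dp": [0, 0.0125, -0.003], "rot": [0, 0, 0.017], "grip": 0.05},
    {"dp": [0, 0, -0.003], "rot": [0, 0, 0], "grip": 0.05},
    {"dp": [0, 0, 0], "rot": [0, 0, 0], "grip": 0.05}
  ]
}}

```text
clock: 7.12
tcp_pos: [0.512, 0.1663, 0.0512]
orientation: [3.133, 0.187, 0.001]
contact_force: [-0.2, 0.0, -1.5]
grip_width: 0.0583
```

```bash
python3 - <<'E'
from fit import *
f=grab('wrist','w3.png');o=get_obs();M=R.from_rotvec(o['orientation']).as_matrix()
print(o['tcp_pos'],np.arctan2(M[1,0],M[0,0]),M[:,2].round(4),o['contact_force'],o['grip_width'])
cv2.imwrite('pics/w3b.png',cv2.resize(f['img'][:,:,::-1][110:400,150:430],None,fx=2,fy=2,interpolation=cv2.INTER_CUBIC))
E
```

```text
[0.51213302 0.16653727 0.05127507] 0.11945583574394213 [ 0.0013 -0.0023 -1.    ] [-0.43088418  0.14283159 -1.12336515] 0.058401365610359954
```

View pics/w3b.png

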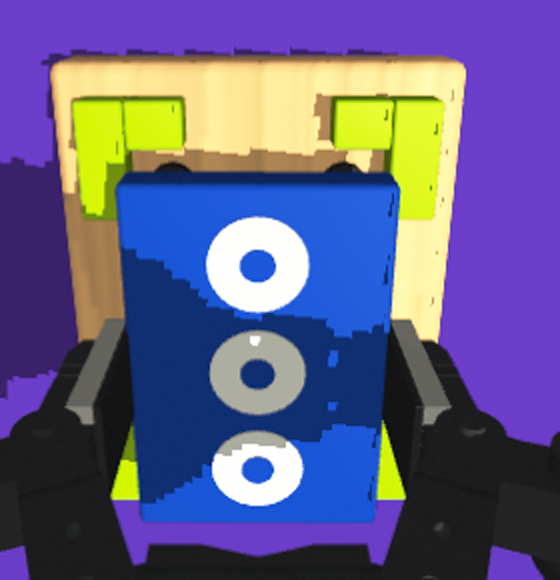

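The tile hangs centred over the pocket: the corner inner edges are at about x=125 and 392, the tile front edge runs 118 to 400, and all of it is symmetric about 258. Lowering in small steps.

{"method": "send_rows", "body": {
  "motion": [
    {"dp": [-0.0008, 0.0006, -0.003], "rot": [0, 0, 0], "grip": 0.05},
    {"dp": [0, 0, -0.003], "rot": [0, 0, 0], "grip": 0.05},
    {"dp": [0, 0, -0.002], "rot": [0, 0, 0], "grip": 0.05},
    {"dp": [0, 0, 0], "rot": [0, 0, 0], "grip": 0.05}
  ]
}}

```text
clock: 7.68
tcp_pos: [0.5112, 0.1668, 0.0428]
orientation: [3.134, 0.187, 0.002]
contact_force: [-0.2, -1.0, -1.4]
grip_width: 0.0586
```

{"method": "send_rows", "body": {
  "motion": [
    {"dp": [0, 0, -0.0025], "rot": [0, 0, 0], "grip": 0.05},
    {"dp": [0, 0, -0.002], "rot": [0, 0, 0], "grip": 0.05},
    {"dp": [0, 0, 0], "rot": [0, 0, 0], "grip": 0.05}
  ]
}}

```text
clock: 8.05
tcp_pos: [0.5113, 0.1667, 0.038]
orientation: [3.133, 0.186, 0.002]
contact_force: [-0.5, 0.3, -1.7]
grip_width: 0.0589
```

{"method": "send_rows", "body": {
  "motion": [
    {"dp": [0, 0.0003, -0.0015], "rot": [0, 0, 0], "grip": 0.05},
    {"dp": [0, 0, -0.001], "rot": [0, 0, 0], "grip": 0.05},
    {"dp": [0, 0, 0], "rot": [0, 0, 0], "grip": 0.05}
  ]
}}

```text
clock: 8.43
tcp_pos: [0.5114, 0.1671, 0.0354]
orientation: [3.134, 0.186, 0.002]
contact_force: [-0.9, -0.5, -1.3]
grip_width: 0.0585
```

{"method": "send_rows", "body": {
  "motion": [
    {"dp": [0, 0, -0.001], "rot": [0, 0, 0], "grip": 0.05},
    {"dp": [0, 0, -0.001], "rot": [0, 0, 0], "grip": 0.05},
    {"dp": [0, 0, 0], "rot": [0, 0, 0], "grip": 0.05}
  ]
}}

```text
clock: 8.8
tcp_pos: [0.5114, 0.1671, 0.0337]
orientation: [3.134, 0.186, 0.002]
contact_force: [-1.5, -0.5, -0.0]
grip_width: 0.0584
```

{"method": "send_rows", "body": {
  "motion": [
    {"dp": [0, 0, -0.001], "rot": [0, 0, 0], "grip": 0.05}
  ]
}}

```text
clock: 8.93
tcp_pos: [0.5115, 0.1671, 0.0328]
orientation: [3.134, 0.187, 0.002]
contact_force: [-0.4, -0.4, 2.4]
grip_width: 0.0585
```

{"method": "send_rows", "body": {
  "motion": [
    {"dp": [0, 0, 0], "rot": [0, 0, 0], "grip": 0.07},
    {"dp": [0, 0, 0], "rot": [0, 0, 0], "grip": 0.08},
    {"dp": [0, 0, 0], "rot": [0, 0, 0], "grip": 0.08},
    {"dp": [0, 0, 0.02], "rot": [0, 0, 0], "grip": 0.08},
    {"dp": [0, 0, 0.03], "rot": [0, 0, 0], "grip": 0.08},
    {"dp": [0, 0, 0.02], "rot": [0, 0, 0], "grip": 0.0},
    {"dp": [0, 0, 0], "rot": [0, 0, 0], "grip": 0.0},
    {"dp": [0, 0, 0], "rot": [0, 0, 0], "grip": 0.0},
    {"dp": [0, 0, 0], "rot": [0, 0, 0], "grip": 0.0},
    {"dp": [0, 0, 0], "rot": [0, 0, 0], "grip": 0.0}
  ]
}}

```text
clock: 10.18
tcp_pos: [0.5105, 0.1667, 0.102]
orientation: [3.132, 0.186, -0.001]
contact_force: [-0.0, -0.5, -0.8]
grip_width: 0.0
```

```bash
python3 - <<'E'
from fit import *
f=grab('wrist','w4.png');o=get_obs();M=R.from_rotvec(o['orientation']).as_matrix()
print(o['clock'],o['tcp_pos'],np.arctan2(M[1,0],M[0,0]),M[:,2].round(4),o['contact_force'],o['grip_width'])
cv2.imwrite('pics/w4b.png',cv2.resize(f['img'][:,:,::-1][110:400,150:430],None,fx=2,fy=2,interpolation=cv2.INTER_CUBIC))
E
```

```text
10.225 [0.51045773 0.16670792 0.10196761] 0.11883907192922158 [-7.0e-04 -3.8e-03 -1.0e+00] [-0.00287417 -0.27809007  0.66227026] -0.00023922655433244216
```

View pics/w4b.png

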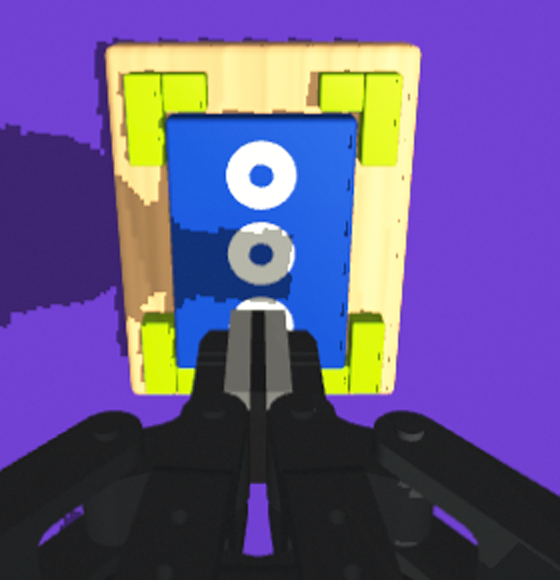

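{"method": "send_rows", "body": {
  "motion": [
    {"dp": [-0.006, -0.017, -0.01], "rot": [0, 0, 0], "grip": 0.0},
    {"dp": [-0.006, -0.017, -0.012], "rot": [0, 0, 0], "grip": 0.0},
    {"dp": [0, 0, -0.012], "rot": [0, 0, 0], "grip": 0.0},
    {"dp": [0, 0, -0.009], "rot": [0, 0, 0], "grip": 0.0},
    {"dp": [0, 0, -0.003], "rot": [0, 0, 0], "grip": 0.0},
    {"dp": [0, 0, 0], "rot": [0, 0, 0], "grip": 0.0}
  ]
}}

```text
clock: 10.98
tcp_pos: [0.4966, 0.1296, 0.0518]
orientation: [3.131, 0.186, -0.005]
contact_force: [-0.1, -0.6, 0.5]
grip_width: -0.0001
```

{"method": "send_rows", "body": {
  "motion": [
    {"dp": [0.002, 0.0025, -0.001], "rot": [0, 0, 0], "grip": 0.0},
    {"dp": [0, 0, -0.001], "rot": [0, 0, 0], "grip": 0.0},
    {"dp": [0, 0, -0.001], "rot": [0, 0, 0], "grip": 0.0}
  ]
}}

```text
clock: 11.35
tcp_pos: [0.4996, 0.1334, 0.0493]
orientation: [3.131, 0.188, -0.002]
contact_force: [-0.0, -0.4, -0.2]
grip_width: 0.0001
```

{"method": "send_rows", "body": {
  "motion": [
    {"dp": [-0.001, -0.001, -0.001], "rot": [0, 0, 0], "grip": 0.0},
    {"dp": [0, 0, -0.001], "rot": [0, 0, 0], "grip": 0.0}
  ]
}}

```text
clock: 11.6
tcp_pos: [0.4986, 0.1323, 0.0474]
orientation: [3.132, 0.188, -0.002]
contact_force: [-1.5, -0.2, 1.8]
grip_width: 0.0
```

{"method": "send_rows", "body": {
  "motion": [
    {"dp": [0, 0, -0.001], "rot": [0, 0, 0], "grip": 0.0}
  ]
}}

```text
clock: 11.72
tcp_pos: [0.4986, 0.1323, 0.0465]
orientation: [3.132, 0.187, -0.002]
contact_force: [-1.1, 0.8, 2.4]
grip_width: -0.0002
```

{"method": "send_rows", "body": {
  "motion": [
    {"dp": [0, 0, -0.001], "rot": [0, 0, 0], "grip": 0.0}
  ]
}}

```text
clock: 11.85
tcp_pos: [0.4986, 0.1323, 0.046]
orientation: [3.132, 0.187, -0.002]
contact_force: [-3.7, -1.1, 15.2]
grip_width: 0.0002
```

{"method": "send_rows", "body": {
  "motion": [
    {"dp": [0, 0, -0.001], "rot": [0, 0, 0], "grip": 0.0}
  ]
}}

```text
clock: 11.98
tcp_pos: [0.4986, 0.1322, 0.0458]
orientation: [3.133, 0.187, -0.003]
contact_force: [-5.6, -0.8, 15.6]
grip_width: 0.0001
```

{"method": "send_rows", "body": {
  "motion": [
    {"dp": [0.0003, 0, -0.0012], "rot": [0, 0, 0], "grip": 0.0}
  ]
}}

```text
clock: 12.1
tcp_pos: [0.4985, 0.1321, 0.0455]
orientation: [3.134, 0.186, -0.004]
contact_force: [-6.4, -1.1, 16.2]
grip_width: -0.0
```

{"method": "send_rows", "body": {
  "motion": [
    {"dp": [0.0003, 0, -0.0012], "rot": [0, 0, 0], "grip": 0.0}
  ]
}}

```text
clock: 12.22
tcp_pos: [0.4984, 0.132, 0.0452]
orientation: [3.135, 0.186, -0.006]
contact_force: [-6.1, -0.6, 16.4]
grip_width: 0.0
```

{"method": "send_rows", "body": {
  "motion": [
    {"dp": [0.0003, 0, -0.0012], "rot": [0, 0, 0], "grip": 0.0},
    {"dp": [0.0003, 0, -0.0012], "rot": [0, 0, 0], "grip": 0.0},
    {"dp": [0.0003, 0, -0.0012], "rot": [0, 0, 0], "grip": 0.0}
  ]
}}

```text
clock: 12.6
tcp_pos: [0.4982, 0.1318, 0.0444]
orientation: [-3.135, -0.184, 0.011]
contact_force: [-6.3, -0.3, 16.9]
grip_width: 0.0001
```

{"method": "send_rows", "body": {
  "motion": [
    {"dp": [0.0003, 0, -0.0012], "rot": [0, 0, 0], "grip": 0.0},
    {"dp": [0.0003, 0, -0.0012], "rot": [0, 0, 0], "grip": 0.0},
    {"dp": [0.0003, 0, -0.0012], "rot": [0, 0, 0], "grip": 0.0}
  ]
}}

```text
clock: 12.98
tcp_pos: [0.4982, 0.1318, 0.0442]
orientation: [-3.131, -0.182, 0.015]
contact_force: [-6.5, -1.6, 20.0]
grip_width: 0.0001
```

{"method": "send_rows", "body": {
  "motion": [
    {"dp": [0, 0, 0.006], "rot": [0, -0.01, 0], "grip": 0.0},
    {"dp": [0, 0, 0.006], "rot": [0, 0, 0], "grip": 0.0},
    {"dp": [-0.004, 0.033, 0], "rot": [0, 0, 0], "grip": 0.0},
    {"dp": [-0.004, 0.033, 0], "rot": [0, 0, 0], "grip": 0.0},
    {"dp": [0, 0, 0], "rot": [0, 0, 0], "grip": 0.0},
    {"dp": [0, 0, 0], "rot": [0, 0, 0], "grip": 0.0}
  ]
}}

```text
clock: 13.72
tcp_pos: [0.4909, 0.1985, 0.0576]
orientation: [-3.132, -0.179, -0.004]
contact_force: [-0.1, -0.9, -0.0]
grip_width: -0.0
```

{"method": "send_rows", "body": {
  "motion": [
    {"dp": [0, -0.001, -0.003], "rot": [0, 0, 0], "grip": 0.0},
    {"dp": [0, 0, -0.0025], "rot": [0, 0, 0], "grip": 0.0},
    {"dp": [0, 0, -0.001], "rot": [0, 0, 0], "grip": 0.0},
    {"dp": [0, 0, -0.001], "rot": [0, 0, 0], "grip": 0.0}
  ]
}}

```text
clock: 14.22
tcp_pos: [0.4913, 0.1945, 0.0496]
orientation: [-3.134, -0.173, -0.004]
contact_force: [0.3, 0.7, 0.0]
grip_width: 0.0
```

{"method": "send_rows", "body": {
  "motion": [
    {"dp": [0, 0, -0.001], "rot": [0, 0, 0], "grip": 0.0},
    {"dp": [0, 0, -0.001], "rot": [0, 0, 0], "grip": 0.0}
  ]
}}

```text
clock: 14.48
tcp_pos: [0.4913, 0.1944, 0.0474]
orientation: [-3.134, -0.172, -0.004]
contact_force: [0.2, 1.0, -0.4]
grip_width: -0.0001
```

{"method": "send_rows", "body": {
  "motion": [
    {"dp": [0, 0, -0.001], "rot": [0, 0, 0], "grip": 0.0},
    {"dp": [0, 0, -0.001], "rot": [0, 0, 0], "grip": 0.0}
  ]
}}

```text
clock: 14.72
tcp_pos: [0.4914, 0.1945, 0.0463]
orientation: [-3.133, -0.172, -0.003]
contact_force: [-3.3, -1.3, 11.1]
grip_width: -0.0001
```

{"method": "send_rows", "body": {
  "motion": [
    {"dp": [0.0003, 0, -0.0012], "rot": [0, 0, 0], "grip": 0.0},
    {"dp": [0.0003, 0, -0.0012], "rot": [0, 0, 0], "grip": 0.0},
    {"dp": [0.0003, 0, -0.0012], "rot": [0, 0, 0], "grip": 0.0}
  ]
}}

```text
clock: 15.1
tcp_pos: [0.4911, 0.1945, 0.0451]
orientation: [-3.131, -0.171, 0.002]
contact_force: [-4.7, -1.9, 13.9]
grip_width: 0.0002
```

{"method": "send_rows", "body": {
  "motion": [
    {"dp": [0.0003, 0, -0.0012], "rot": [0, 0, 0], "grip": 0.0},
    {"dp": [0.0003, 0, -0.0012], "rot": [0, 0, 0], "grip": 0.0},
    {"dp": [0.0003, 0, -0.0012], "rot": [0, 0, 0], "grip": 0.0}
  ]
}}

```text
clock: 15.48
tcp_pos: [0.4909, 0.1945, 0.0442]
orientation: [-3.128, -0.171, 0.007]
contact_force: [-4.9, -1.5, 13.3]
grip_width: -0.0002
```

{"method": "send_rows", "body": {
  "motion": [
    {"dp": [0.0003, 0, -0.0012], "rot": [0, 0, 0], "grip": 0.0},
    {"dp": [0.0003, 0, -0.0012], "rot": [0, 0, 0], "grip": 0.0},
    {"dp": [0.0003, 0, -0.0012], "rot": [0, 0, 0], "grip": 0.0}
  ]
}}

```text
clock: 15.85
tcp_pos: [0.4908, 0.1945, 0.0437]
orientation: [-3.126, -0.17, 0.012]
contact_force: [-6.8, -0.9, 17.1]
grip_width: 0.0003
```

{"method": "send_rows", "body": {
  "motion": [
    {"dp": [0.0003, 0, -0.0012], "rot": [0, 0, 0], "grip": 0.0},
    {"dp": [0.0003, 0, -0.0013], "rot": [0, 0, 0], "grip": 0.0},
    {"dp": [0.0003, 0, -0.0013], "rot": [0, 0, 0], "grip": 0.0}
  ]
}}

```text
clock: 16.23
tcp_pos: [0.4908, 0.1945, 0.0437]
orientation: [-3.123, -0.168, 0.017]
contact_force: [-6.0, -2.0, 19.0]
grip_width: -0.0
```

{"method": "send_rows", "body": {
  "motion": [
    {"dp": [0.0003, 0, -0.0013], "rot": [0, 0, 0], "grip": 0.0},
    {"dp": [0.0003, 0, -0.0013], "rot": [0, 0, 0], "grip": 0.0},
    {"dp": [0.0003, 0, -0.0013], "rot": [0, 0, 0], "grip": 0.0}
  ]
}}

```text
clock: 16.6
tcp_pos: [0.4908, 0.1945, 0.0438]
orientation: [-3.119, -0.167, 0.021]
contact_force: [-6.5, -1.4, 17.5]
grip_width: 0.0
```

{"method": "send_rows", "body": {
  "motion": [
    {"dp": [0, 0, 0.006], "rot": [-0.018, -0.013, 0], "grip": 0.0},
    {"dp": [0, 0, 0.006], "rot": [0, 0, 0], "grip": 0.0},
    {"dp": [0.017, 0.003, 0], "rot": [0, 0, 0], "grip": 0.0},
    {"dp": [0.016, 0.003, 0], "rot": [0, 0, 0], "grip": 0.0},
    {"dp": [0, 0, 0], "rot": [0, 0, 0], "grip": 0.0},
    {"dp": [0, 0, 0], "rot": [0, 0, 0], "grip": 0.0}
  ]
}}

```text
clock: 17.35
tcp_pos: [0.5246, 0.201, 0.0568]
orientation: [3.136, 0.169, -0.002]
contact_force: [-0.0, 0.3, -0.4]
grip_width: -0.0001
```

{"method": "send_rows", "body": {
  "motion": [
    {"dp": [0, 0.001, -0.003], "rot": [0, 0, 0], "grip": 0.0},
    {"dp": [0, 0, -0.002], "rot": [0, 0, 0], "grip": 0.0},
    {"dp": [0, 0, -0.001], "rot": [0, 0, 0], "grip": 0.0},
    {"dp": [0, 0, -0.001], "rot": [0, 0, 0], "grip": 0.0},
    {"dp": [0, 0, -0.001], "rot": [0, 0, 0], "grip": 0.0}
  ]
}}

```text
clock: 17.98
tcp_pos: [0.523, 0.2017, 0.0478]
orientation: [3.136, 0.169, -0.005]
contact_force: [-0.5, 0.5, 0.1]
grip_width: -0.0
```

{"method": "send_rows", "body": {
  "motion": [
    {"dp": [0, 0, -0.001], "rot": [0, 0, 0], "grip": 0.0},
    {"dp": [0, 0, -0.001], "rot": [0, 0, 0], "grip": 0.0}
  ]
}}

```text
clock: 18.23
tcp_pos: [0.5236, 0.2019, 0.0463]
orientation: [3.136, 0.169, -0.004]
contact_force: [-1.1, 0.0, 7.0]
grip_width: -0.0001
```

{"method": "send_rows", "body": {
  "motion": [
    {"dp": [0.0003, 0, -0.0011], "rot": [0, 0, 0], "grip": 0.0},
    {"dp": [0.0003, 0, -0.0011], "rot": [0, 0, 0], "grip": 0.0}
  ]
}}

```text
clock: 18.48
tcp_pos: [0.5239, 0.2021, 0.0451]
orientation: [-3.137, -0.169, 0.005]
contact_force: [-3.9, 0.2, 8.8]
grip_width: 0.0003
```

{"method": "send_rows", "body": {
  "motion": [
    {"dp": [0.0003, 0, -0.0012], "rot": [0, 0, 0], "grip": 0.0},
    {"dp": [0.0003, 0, -0.0012], "rot": [0, 0, 0], "grip": 0.0},
    {"dp": [0.0003, 0, -0.0012], "rot": [0, 0, 0], "grip": 0.0}
  ]
}}

```text
clock: 18.85
tcp_pos: [0.5242, 0.2025, 0.0435]
orientation: [-3.135, -0.169, 0.008]
contact_force: [-4.9, -1.0, 13.7]
grip_width: -0.0001
```

{"method": "send_rows", "body": {
  "motion": [
    {"dp": [0.0003, 0, -0.0012], "rot": [0, -0.002, 0], "grip": 0.0},
    {"dp": [0.0003, 0, -0.0012], "rot": [0, -0.002, 0], "grip": 0.0},
    {"dp": [0.0003, 0, -0.0012], "rot": [0, -0.002, 0], "grip": 0.0}
  ]
}}

```text
clock: 19.23
tcp_pos: [0.5243, 0.2025, 0.0434]
orientation: [-3.132, -0.167, 0.003]
contact_force: [-5.4, -1.5, 15.3]
grip_width: -0.0001
```

{"method": "send_rows", "body": {
  "motion": [
    {"dp": [0.0003, 0, -0.0013], "rot": [0, -0.002, 0], "grip": 0.0},
    {"dp": [0.0003, 0, -0.0013], "rot": [0, -0.002, 0], "grip": 0.0},
    {"dp": [0.0003, 0, -0.0013], "rot": [0, -0.002, 0], "grip": 0.0}
  ]
}}

```text
clock: 19.6
tcp_pos: [0.5243, 0.2025, 0.0434]
orientation: [-3.13, -0.166, -0.002]
contact_force: [-5.8, -0.4, 16.3]
grip_width: 0.0001
```

{"method": "send_rows", "body": {
  "motion": [
    {"dp": [0, 0, 0.006], "rot": [-0.008, 0, 0], "grip": 0.0},
    {"dp": [0, 0, 0.006], "rot": [0, 0, 0], "grip": 0.0},
    {"dp": [0.004, -0.033, 0], "rot": [0, 0, 0], "grip": 0.0},
    {"dp": [0.004, -0.033, 0], "rot": [0, 0, 0], "grip": 0.0},
    {"dp": [0, 0, 0], "rot": [0, 0, 0], "grip": 0.0},
    {"dp": [0, 0, 0], "rot": [0, 0, 0], "grip": 0.0}
  ]
}}

```text
clock: 20.35
tcp_pos: [0.5332, 0.1365, 0.0569]
orientation: [-3.137, -0.17, -0.004]
contact_force: [0.1, -0.0, 0.0]
grip_width: -0.0001
```

{"method": "send_rows", "body": {
  "motion": [
    {"dp": [-0.001, 0, -0.003], "rot": [0, 0, 0], "grip": 0.0},
    {"dp": [0, 0, -0.002], "rot": [0, 0, 0], "grip": 0.0},
    {"dp": [0, 0, -0.001], "rot": [0, 0, 0], "grip": 0.0},
    {"dp": [0, 0, -0.001], "rot": [0, 0, 0], "grip": 0.0},
    {"dp": [0, 0, -0.001], "rot": [0, 0, 0], "grip": 0.0}
  ]
}}

```text
clock: 20.98
tcp_pos: [0.5316, 0.1395, 0.048]
orientation: [-3.136, -0.177, -0.003]
contact_force: [0.2, -0.5, 0.3]
grip_width: 0.0
```

{"method": "send_rows", "body": {
  "motion": [
    {"dp": [0, 0, -0.001], "rot": [0, 0, 0], "grip": 0.0},
    {"dp": [0, 0, -0.001], "rot": [0, 0, 0], "grip": 0.0}
  ]
}}

```text
clock: 21.22
tcp_pos: [0.5319, 0.1395, 0.0465]
orientation: [-3.135, -0.176, -0.004]
contact_force: [-2.5, -0.3, 7.5]
grip_width: 0.0002
```

{"method": "send_rows", "body": {
  "motion": [
    {"dp": [0.0003, 0, -0.0011], "rot": [0, 0, 0], "grip": 0.0},
    {"dp": [0.0003, 0, -0.0011], "rot": [0, 0, 0], "grip": 0.0}
  ]
}}

```text
clock: 21.48
tcp_pos: [0.532, 0.1393, 0.0452]
orientation: [-3.134, -0.175, -0.002]
contact_force: [-2.8, -0.5, 8.8]
grip_width: -0.0001
```

{"method": "send_rows", "body": {
  "motion": [
    {"dp": [0.0003, 0, -0.0012], "rot": [0, -0.001, 0], "grip": 0.0},
    {"dp": [0.0003, 0, -0.0012], "rot": [0, -0.001, 0], "grip": 0.0},
    {"dp": [0.0003, 0, -0.0012], "rot": [0, -0.001, 0], "grip": 0.0}
  ]
}}

```text
clock: 21.85
tcp_pos: [0.5322, 0.1391, 0.0432]
orientation: [-3.133, -0.174, -0.003]
contact_force: [-3.4, 0.3, 9.5]
grip_width: -0.0001
```

{"method": "send_rows", "body": {
  "motion": [
    {"dp": [0.0003, 0, -0.0012], "rot": [0, -0.002, 0], "grip": 0.0},
    {"dp": [0.0003, 0, -0.0012], "rot": [0, -0.002, 0], "grip": 0.0},
    {"dp": [0.0003, 0, -0.0013], "rot": [0, -0.002, 0], "grip": 0.0}
  ]
}}

```text
clock: 22.22
tcp_pos: [0.5324, 0.1391, 0.0427]
orientation: [-3.131, -0.172, -0.009]
contact_force: [-7.2, -0.2, 18.8]
grip_width: -0.0002
```

{"method": "send_rows", "body": {
  "motion": [
    {"dp": [0.0003, 0, -0.0013], "rot": [0, -0.002, 0], "grip": 0.0},
    {"dp": [0.0003, 0, -0.0013], "rot": [0, -0.002, 0], "grip": 0.0},
    {"dp": [0.0003, 0, -0.0013], "rot": [0, -0.002, 0], "grip": 0.0}
  ]
}}

```text
clock: 22.6
tcp_pos: [0.5324, 0.139, 0.0427]
orientation: [-3.127, -0.17, -0.015]
contact_force: [-6.0, -0.5, 17.3]
grip_width: 0.0
```

{"method": "send_rows", "body": {
  "motion": [
    {"dp": [0, 0, 0.004], "rot": [-0.01, 0.01, 0], "grip": 0.0},
    {"dp": [0, 0, 0.004], "rot": [0, 0, 0], "grip": 0.0},
    {"dp": [-0.017, -0.003, 0], "rot": [0, 0, 0], "grip": 0.0},
    {"dp": [-0.016, -0.003, 0], "rot": [0, 0, 0], "grip": 0.0},
    {"dp": [0, 0, -0.002], "rot": [0, 0, 0], "grip": 0.0},
    {"dp": [0, 0, -0.002], "rot": [0, 0, 0], "grip": 0.0}
  ]
}}

```text
clock: 23.35
tcp_pos: [0.4994, 0.133, 0.0475]
orientation: [-3.137, -0.171, -0.001]
contact_force: [-0.6, -0.5, -0.7]
grip_width: -0.0002
```

{"method": "send_rows", "body": {
  "motion": [
    {"dp": [0, 0, -0.001], "rot": [0, 0, 0], "grip": 0.0},
    {"dp": [0, 0, -0.001], "rot": [0, 0, 0], "grip": 0.0}
  ]
}}

```text
clock: 23.6
tcp_pos: [0.5003, 0.1331, 0.0453]
orientation: [-3.137, -0.17, -0.002]
contact_force: [1.1, 0.2, -0.4]
grip_width: -0.0001
```

{"method": "send_rows", "body": {
  "motion": [
    {"dp": [0, 0, -0.001], "rot": [0, 0, 0], "grip": 0.0}
  ]
}}

```text
clock: 23.72
tcp_pos: [0.5006, 0.1331, 0.0442]
orientation: [-3.137, -0.171, -0.003]
contact_force: [0.3, -0.1, 1.0]
grip_width: 0.0001
```

{"method": "send_rows", "body": {
  "motion": [
    {"dp": [0, 0, -0.001], "rot": [0, 0, 0], "grip": 0.0}
  ]
}}

```text
clock: 23.85
tcp_pos: [0.5007, 0.1331, 0.0432]
orientation: [-3.137, -0.17, -0.003]
contact_force: [-0.9, -1.2, 7.4]
grip_width: -0.0
```

{"method": "send_rows", "body": {
  "motion": [
    {"dp": [0, 0, -0.0012], "rot": [0, -0.002, 0], "grip": 0.0},
    {"dp": [0, 0, -0.0012], "rot": [0, -0.002, 0], "grip": 0.0},
    {"dp": [0, 0, -0.0013], "rot": [0, -0.002, 0], "grip": 0.0}
  ]
}}

```text
clock: 24.22
tcp_pos: [0.5007, 0.133, 0.0425]
orientation: [-3.134, -0.168, -0.01]
contact_force: [-5.3, -1.4, 20.0]
grip_width: 0.0001
```

{"method": "send_rows", "body": {
  "motion": [
    {"dp": [0, 0, -0.0014], "rot": [0, -0.002, 0], "grip": 0.0},
    {"dp": [0, 0, -0.0014], "rot": [0, -0.002, 0], "grip": 0.0},
    {"dp": [0, 0, -0.0014], "rot": [0, -0.002, 0], "grip": 0.0}
  ]
}}

```text
clock: 24.6
tcp_pos: [0.5007, 0.133, 0.0426]
orientation: [-3.131, -0.166, -0.018]
contact_force: [-6.3, -0.3, 20.1]
grip_width: 0.0002
```

{"method": "send_rows", "body": {
  "motion": [
    {"dp": [0, 0, 0.004], "rot": [-0.006, 0.011, 0], "grip": 0.0},
    {"dp": [0, 0, 0.004], "rot": [0, 0, 0], "grip": 0.0},
    {"dp": [-0.005, 0.032, 0], "rot": [0, 0, 0], "grip": 0.0},
    {"dp": [-0.005, 0.032, 0], "rot": [0, 0, 0], "grip": 0.0},
    {"dp": [0, 0, -0.002], "rot": [0, 0, 0], "grip": 0.0},
    {"dp": [0, 0, -0.002], "rot": [0, 0, 0], "grip": 0.0}
  ]
}}

```text
clock: 25.35
tcp_pos: [0.4913, 0.1977, 0.0473]
orientation: [-3.137, -0.164, -0.003]
contact_force: [-0.2, -0.1, 0.9]
grip_width: -0.0001
```

{"method": "send_rows", "body": {
  "motion": [
    {"dp": [0, 0, -0.001], "rot": [0, 0, 0], "grip": 0.0},
    {"dp": [0, 0, -0.001], "rot": [0, 0, 0], "grip": 0.0}
  ]
}}

```text
clock: 25.6
tcp_pos: [0.4915, 0.1958, 0.0451]
orientation: [3.137, 0.16, 0.002]
contact_force: [-1.5, -0.5, -0.9]
grip_width: -0.0001
```

{"method": "send_rows", "body": {
  "motion": [
    {"dp": [0, 0, -0.001], "rot": [0, 0, 0], "grip": 0.0}
  ]
}}

```text
clock: 25.72
tcp_pos: [0.4916, 0.1951, 0.044]
orientation: [3.137, 0.158, 0.002]
contact_force: [-0.1, 0.9, 0.3]
grip_width: 0.0001
```

{"method": "send_rows", "body": {
  "motion": [
    {"dp": [0, 0, -0.001], "rot": [0, 0, 0], "grip": 0.0}
  ]
}}

```text
clock: 25.85
tcp_pos: [0.4917, 0.1949, 0.043]
orientation: [3.137, 0.157, 0.002]
contact_force: [-1.2, 0.4, 9.4]
grip_width: -0.0003
```

{"method": "send_rows", "body": {
  "motion": [
    {"dp": [0, 0.0003, -0.0012], "rot": [0, -0.001, 0], "grip": 0.0},
    {"dp": [0, 0, -0.0012], "rot": [0, -0.001, 0], "grip": 0.0},
    {"dp": [0, 0, -0.0013], "rot": [0, -0.001, 0], "grip": 0.0}
  ]
}}

```text
clock: 26.22
tcp_pos: [0.4917, 0.195, 0.0426]
orientation: [-3.136, -0.155, -0.004]
contact_force: [-6.3, -2.1, 18.6]
grip_width: -0.0001
```

{"method": "send_rows", "body": {
  "motion": [
    {"dp": [0, 0, -0.0014], "rot": [0, -0.001, 0], "grip": 0.0},
    {"dp": [0, 0, -0.0014], "rot": [0, -0.001, 0], "grip": 0.0},
    {"dp": [0, 0, -0.0014], "rot": [0, -0.001, 0], "grip": 0.0}
  ]
}}

```text
clock: 26.6
tcp_pos: [0.4916, 0.195, 0.0426]
orientation: [-3.132, -0.153, -0.006]
contact_force: [-5.2, -2.0, 19.5]
grip_width: -0.0003
```

{"method": "send_rows", "body": {
  "motion": [
    {"dp": [0, 0, 0.004], "rot": [-0.004, 0.004, 0], "grip": 0.0},
    {"dp": [0, 0, 0.004], "rot": [0, 0, 0.02], "grip": 0.0},
    {"dp": [0.017, 0.004, 0], "rot": [0, 0, 0], "grip": 0.0},
    {"dp": [0.016, 0.004, 0], "rot": [0, 0, 0], "grip": 0.0},
    {"dp": [0, 0, -0.002], "rot": [0, 0, 0], "grip": 0.0},
    {"dp": [0, 0, -0.002], "rot": [0, 0, 0], "grip": 0.0}
  ]
}}

```text
clock: 27.35
tcp_pos: [0.5247, 0.2028, 0.047]
orientation: [-3.134, -0.19, 0.001]
contact_force: [-0.2, -0.2, 0.3]
grip_width: -0.0001
```

{"method": "send_rows", "body": {
  "motion": [
    {"dp": [0, 0, -0.001], "rot": [0, 0, 0], "grip": 0.0},
    {"dp": [0, 0, -0.001], "rot": [0, 0, 0], "grip": 0.0}
  ]
}}

```text
clock: 27.6
tcp_pos: [0.5233, 0.2024, 0.0445]
orientation: [-3.134, -0.19, 0.003]
contact_force: [-0.2, 0.1, -0.3]
grip_width: -0.0001
```

{"method": "send_rows", "body": {
  "motion": [
    {"dp": [0, 0, -0.001], "rot": [0, 0, 0], "grip": 0.0}
  ]
}}

```text
clock: 27.72
tcp_pos: [0.523, 0.2024, 0.0434]
orientation: [-3.134, -0.19, 0.004]
contact_force: [1.6, 0.1, -0.5]
grip_width: -0.0001
```

{"method": "send_rows", "body": {
  "motion": [
    {"dp": [0, 0, -0.001], "rot": [0, 0, 0], "grip": 0.0}
  ]
}}

```text
clock: 27.85
tcp_pos: [0.523, 0.2024, 0.0427]
orientation: [-3.134, -0.19, 0.004]
contact_force: [-2.0, 0.3, 7.9]
grip_width: -0.0
```

{"method": "send_rows", "body": {
  "motion": [
    {"dp": [0, 0, -0.0012], "rot": [0, -0.001, 0], "grip": 0.0},
    {"dp": [0, 0, -0.0012], "rot": [0, -0.001, 0], "grip": 0.0},
    {"dp": [0, 0, -0.0013], "rot": [0, -0.001, 0], "grip": 0.0}
  ]
}}

```text
clock: 28.22
tcp_pos: [0.5231, 0.2025, 0.0426]
orientation: [-3.131, -0.189, 0.0]
contact_force: [-4.4, -1.3, 15.4]
grip_width: -0.0001
```

{"method": "send_rows", "body": {
  "motion": [
    {"dp": [0, 0, -0.0014], "rot": [0, -0.001, 0], "grip": 0.0},
    {"dp": [0, 0, -0.0014], "rot": [0, -0.001, 0], "grip": 0.0},
    {"dp": [0, 0, -0.0014], "rot": [0, -0.001, 0], "grip": 0.0}
  ]
}}

```text
clock: 28.6
tcp_pos: [0.5231, 0.2025, 0.0425]
orientation: [-3.128, -0.188, -0.003]
contact_force: [-3.8, -0.6, 16.3]
grip_width: -0.0001
```

All four corners now read a tile top of 0.0425 to 0.0427 m, so it is level. Next is the steady centre push.

{"method": "send_rows", "body": {
  "motion": [
    {"dp": [0, 0, 0.003], "rot": [-0.008, 0.001, 0], "grip": 0.0},
    {"dp": [0, 0, 0.003], "rot": [0, 0, 0], "grip": 0.0},
    {"dp": [-0.006, -0.018, 0], "rot": [0, 0, 0], "grip": 0.0},
    {"dp": [-0.006, -0.017, 0], "rot": [0, 0, 0], "grip": 0.0},
    {"dp": [0, 0, -0.002], "rot": [0, 0, 0], "grip": 0.0},
    {"dp": [0, 0, 0], "rot": [0, 0, 0], "grip": 0.0}
  ]
}}

```text
clock: 29.35
tcp_pos: [0.5097, 0.1635, 0.0467]
orientation: [3.135, 0.185, -0.0]
contact_force: [-0.3, -0.2, -0.3]
grip_width: 0.0001
```

{"method": "send_rows", "body": {
  "motion": [
    {"dp": [0, 0, -0.001], "rot": [0, 0, 0], "grip": 0.0},
    {"dp": [0, 0, -0.001], "rot": [0, 0, 0], "grip": 0.0}
  ]
}}

```text
clock: 29.6
tcp_pos: [0.5099, 0.1642, 0.0445]
orientation: [3.135, 0.186, 0.0]
contact_force: [-0.3, -1.2, 0.8]
grip_width: -0.0002
```

{"method": "send_rows", "body": {
  "motion": [
    {"dp": [0.0012, 0.0025, -0.001], "rot": [0, 0, 0], "grip": 0.0},
    {"dp": [0, 0, -0.0008], "rot": [0, 0, 0], "grip": 0.0}
  ]
}}

```text
clock: 29.85
tcp_pos: [0.5115, 0.1677, 0.0427]
orientation: [3.136, 0.188, 0.001]
contact_force: [-2.3, -0.4, 9.9]
grip_width: -0.0001
```

{"method": "send_rows", "body": {
  "motion": [
    {"dp": [0, 0, -0.0012], "rot": [0, 0, 0], "grip": 0.0}
  ]
}}

```text
clock: 29.98
tcp_pos: [0.5116, 0.1677, 0.0425]
orientation: [-3.136, -0.188, 0.0]
contact_force: [-7.1, -3.6, 24.9]
grip_width: -0.0001
```

{"method": "send_rows", "body": {
  "motion": [
    {"dp": [0, 0, -0.0014], "rot": [0, 0, 0], "grip": 0.0}
  ]
}}

```text
clock: 30.1
tcp_pos: [0.5116, 0.1677, 0.0426]
orientation: [-3.135, -0.187, 0.001]
contact_force: [-6.5, -2.4, 22.7]
grip_width: -0.0002
```

```bash
python3 - <<'E'
from h import *
for i in range(4):
    imaging.grab_frame('wrist');o=get_obs();F=o['contact_force'];print(round(o['clock'],3),F.round(1),np.linalg.norm(F).round(1),o['tcp_pos'].round(4))
E
```

```text
30.15 [-6.7 -2.4 18.6] 19.9 [0.5116 0.1677 0.0426]
30.2 [-5.6 -1.4 19.1] 20.0 [0.5116 0.1677 0.0426]
30.25 [-5.7 -2.1 19.1] 20.0 [0.5116 0.1677 0.0426]
30.3 [-5.5 -2.2 18.8] 19.7 [0.5116 0.1677 0.0426]
```

Holding at 20 N steady. I'll hold it for another 1.1 s using camera calls.

```bash
python3 - <<'E'
from h import *
for i in range(22):
    imaging.grab_frame('wrist');o=get_obs();F=o['contact_force'];print(round(o['clock'],2),F[2].round(1),np.linalg.norm(F).round(1),end='; ')
E
```

```text
30.35 19.4 20.4; 30.4 19.4 20.7; 30.45 19.8 20.9; 30.5 19.8 20.9; 30.55 20.1 21.0; 30.6 20.0 20.8; 30.65 18.4 19.6; 30.7 19.2 20.4; 30.75 19.2 20.2; 30.8 19.1 20.1; 30.85 19.5 20.5; 30.9 19.1 19.8; 30.95 18.6 19.7; 31.0 19.4 20.1; 31.05 19.2 20.1; 31.1 20.2 21.2; 31.15 19.1 19.8; 31.2 19.6 20.6; 31.25 19.4 20.8; 31.3 19.2 20.2; 31.35 19.2 20.1; 31.4 19.2 20.1;
```

{"method": "send_rows", "body": {
  "motion": [
    {"dp": [0, 0, 0.004], "rot": [0, 0, 0], "grip": 0.0},
    {"dp": [0, 0, 0.02], "rot": [0, 0, 0], "grip": 0.0},
    {"dp": [0, -0.02, 0.03], "rot": [0, 0, 0], "grip": 0.0},
    {"dp": [0, -0.03, 0.02], "rot": [0, 0, 0], "grip": 0.0},
    {"dp": [0, -0.03, 0], "rot": [0, 0, 0], "grip": 0.0},
    {"dp": [0, 0, 0], "rot": [0, 0, 0], "grip": 0.0},
    {"dp": [0, 0, 0], "rot": [0, 0, 0], "grip": 0.0}
  ]
}}

```text
clock: 32.28
tcp_pos: [0.512, 0.0876, 0.1193]
orientation: [-3.134, -0.192, -0.002]
contact_force: [-0.0, 0.7, -0.4]
grip_width: -0.0
```

```bash
python3 - <<'E'
from fit import *
f=grab('wrist','w5.png');o=get_obs();print(o['clock'],o['tcp_pos'])
cv2.imwrite('pics/w5b.png',cv2.resize(f['img'][:,:,::-1][0:220,160:420],None,fx=2.6,fy=2.6,interpolation=cv2.INTER_CUBIC))
E
```

```text
32.325 [0.51193097 0.08746715 0.11924718]
```

View pics/w5b.png

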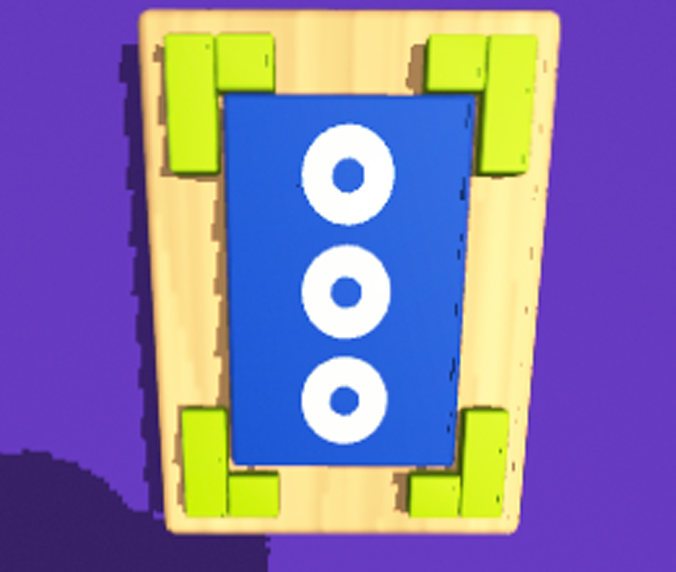

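The tile sits squarely between the green corners, with edges at x=227 to 470 and y=95 to 465 in the crop and gaps all round. As a cheap check that it is home, I'll touch a corner piece lightly. It should be about 2.5 mm below the tile top, so about 0.040.

{"method": "send_rows", "body": {
  "motion": [
    {"dp": [-0.018, 0.016, -0.015], "rot": [0, 0, 0], "grip": 0.0},
    {"dp": [0, 0, -0.02], "rot": [0, 0, 0], "grip": 0.0},
    {"dp": [0, 0, -0.02], "rot": [0, 0, 0], "grip": 0.0},
    {"dp": [0, 0, -0.01], "rot": [0, 0, 0], "grip": 0.0},
    {"dp": [0, 0, -0.003], "rot": [0, 0, 0], "grip": 0.0},
    {"dp": [0, 0, 0], "rot": [0, 0, 0], "grip": 0.0}
  ]
}}

```text
clock: 33.08
tcp_pos: [0.4938, 0.1096, 0.0488]
orientation: [-3.132, -0.205, -0.002]
contact_force: [-0.0, 0.1, -0.3]
grip_width: -0.0002
```

{"method": "send_rows", "body": {
  "motion": [
    {"dp": [0, -0.005, 0], "rot": [0, 0, 0], "grip": 0.0},
    {"dp": [0, 0, -0.002], "rot": [0, 0, 0], "grip": 0.0},
    {"dp": [0, 0, -0.002], "rot": [0, 0, 0], "grip": 0.0},
    {"dp": [0, 0, -0.001], "rot": [0, 0, 0], "grip": 0.0}
  ]
}}

```text
clock: 33.58
tcp_pos: [0.4949, 0.1042, 0.0449]
orientation: [-3.131, -0.204, -0.006]
contact_force: [0.1, -0.4, 0.4]
grip_width: -0.0005
```

{"method": "send_rows", "body": {
  "motion": [
    {"dp": [0, 0, -0.001], "rot": [0, 0, 0], "grip": 0.0}
  ]
}}

```text
clock: 33.7
tcp_pos: [0.4949, 0.1042, 0.0439]
orientation: [-3.131, -0.204, -0.006]
contact_force: [-0.7, 0.3, -0.2]
grip_width: -0.0002
```

{"method": "send_rows", "body": {
  "motion": [
    {"dp": [0, 0, -0.0008], "rot": [0, 0, 0], "grip": 0.0}
  ]
}}

```text
clock: 33.83
tcp_pos: [0.4949, 0.1043, 0.043]
orientation: [-3.131, -0.204, -0.006]
contact_force: [-0.6, 0.4, 0.0]
grip_width: -0.0002
```

{"method": "send_rows", "body": {
  "motion": [
    {"dp": [0, 0, -0.0006], "rot": [0, 0, 0], "grip": 0.0}
  ]
}}

```text
clock: 33.95
tcp_pos: [0.4949, 0.1043, 0.0424]
orientation: [-3.131, -0.204, -0.006]
contact_force: [0.5, 0.2, 0.7]
grip_width: -0.0002
```

Still free at the tile-top height. Going on gently.

{"method": "send_rows", "body": {
  "motion": [
    {"dp": [0, 0, -0.0008], "rot": [0, 0, 0], "grip": 0.0}
  ]
}}

```text
clock: 34.08
tcp_pos: [0.4949, 0.1043, 0.0415]
orientation: [-3.131, -0.204, -0.006]
contact_force: [0.1, 0.2, 0.4]
grip_width: -0.0001
```

{"method": "send_rows", "body": {
  "motion": [
    {"dp": [0, 0, -0.0006], "rot": [0, 0, 0], "grip": 0.0}
  ]
}}

```text
clock: 34.2
tcp_pos: [0.4949, 0.1044, 0.0408]
orientation: [-3.131, -0.204, -0.006]
contact_force: [-0.8, -0.5, -0.3]
grip_width: -0.0001
```

{"method": "send_rows", "body": {
  "motion": [
    {"dp": [0, 0, -0.0006], "rot": [0, 0, 0], "grip": 0.0}
  ]
}}

```text
clock: 34.33
tcp_pos: [0.4949, 0.1044, 0.0402]
orientation: [-3.131, -0.204, -0.006]
contact_force: [1.0, -0.4, 0.2]
grip_width: -0.0001
```

{"method": "send_rows", "body": {
  "motion": [
    {"dp": [0, 0, -0.0005], "rot": [0, 0, 0], "grip": 0.0}
  ]
}}

```text
clock: 34.45
tcp_pos: [0.495, 0.1043, 0.04]
orientation: [-3.131, -0.204, -0.006]
contact_force: [-3.3, 0.1, 9.2]
grip_width: 0.0004
```

The corner piece is touched at z ≈ 0.0401, which is 2.5 mm below the tile top. The tile is home, so I'll retreat and hand in.

{"method": "send_rows", "body": {
  "motion": [
    {"dp": [0, 0, 0.005], "rot": [0, 0, 0], "grip": 0.0},
    {"dp": [0, -0.01, 0.03], "rot": [0, 0, 0], "grip": 0.0},
    {"dp": [0, -0.02, 0.04], "rot": [0, 0, 0], "grip": 0.0},
    {"dp": [0, 0, 0.03], "rot": [0, 0, 0], "grip": 0.0},
    {"dp": [0, 0, 0], "rot": [0, 0, 0], "grip": 0.0},
    {"dp": [0, 0, 0], "rot": [0, 0, 0], "grip": 0.0}
  ]
}}

```text
clock: 35.2
tcp_pos: [0.4942, 0.0733, 0.148]
orientation: [-3.131, -0.204, -0.004]
contact_force: [0.0, 0.5, -0.5]
grip_width: 0.0001
```

```bash
python3 - <<'E'
from h import *
from bench import hand_in
o=get_obs();print(o['clock'],o['tcp_pos'].round(3),o['contact_force'].round(1));print(hand_in())
E
```

```text
35.2 [0.494 0.073 0.148] [ 0.   0.5 -0.5]
the job is handed in; nothing more can be done
None
```

The blue tile is in the trivet's pocket, level and fully home, and I handed the job in at 35.2 s; the hand-in gives no verdict. I laid the tile on the pegs and pushed the four corners in turn, then went over three of them again. I then bedded it with a centre push of 19.6–21.2 N, held for about 1.2 s.

- **Level:** with the board settled, the tile top read 0.0425–0.0427 m at all four corners under a 16–20 N push.
- **Home:** a light touch on one corner piece gave 0.040 m, 2.5 mm below the tile top, as it should be when home.
- **Position:** the last wrist picture showed the tile square between the corner pieces, with gaps all round.
- **Force:** the highest reading was about 26 N, briefly, at the start of the centre push. That is well under the 40 N crack limit.

**Failed or disagreed:** no check failed. The one disagreement was the held tile's height: the camera put it about 4 mm lower than the gripper position implied, so I found the heights by touch instead. I took no last picture of the other tiles, mug, bowl, jars and brush, but the gripper never went down near them.

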